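# Clear the drawer and park the sample tray

## Task

The filter drawer of the low bench unit has been left open over the tray's parking place. Push the drawer fully home with the gripper until it seats, never with the tray, then slide the loaded tray of sample pots across the bench, without lifting it, into the marked place: long side flush and square against the closed drawer front, centred between the corner marks. All six pots must stay standing in the tray, and the jar, the beaker and the brass weight must stay where they are.

Things in the scene. Friction and masses are not known exactly. Their poses are not given: they have to be found in the camera images.
- unit: Low white bench cabinet with one wooden-fronted drawer, fixed to the bench, 170 wide (its y), 158 deep, 85 high. Its x axis points from the front into the cabinet. The origin lies on the bench, 150 mm in front of the closed drawer's front face, on the centre line. The cabinet's own body starts 12 mm behind that face; the drawer's front panel closes over it.
- park (a point): Centre of the tray's parking place, on the bench, 56 mm in front of the closed drawer's front face on the unit's centre line (94 mm along x from the unit's origin); axes as the unit's. White corner marks on the bench, 168 apart in the unit's y and reaching 118 out from the front, outline it.
- drawer (a joint): How far the drawer is open, m: 0 is home against its stop, 0.12 fully out (towards the robot, along the unit's -x). Its stiff runners take about 3 N to slide and hold it wherever it is left; it is seated only when pushed right onto its stop.
- drawer_front (a point): Centre of the front face of the drawer's front panel, 43 mm above the bench; axes as the unit's. The panel is flat, without a handle, 170 wide, 70 high (8 to 78 mm above the bench), 12 thick; the open drawer box behind it is 152 wide, 59 high at its walls.
- tray: Loose red rectangular plastic tray with a thick base, 112 (its x) by 160 (its y), 32 high, deck 24 above the bench, low lip 6 thick and 8 high round the deck. Carries the six pots. Origin at the centre of its underside. About 0.6 kg loaded.
- pot0: One of six equal white sample pots standing loose on the tray, 36 diameter, 55 high (top 79 above the bench). Origin at the centre of its underside.
- pot1: One of six equal white sample pots standing loose on the tray, 36 diameter, 55 high (top 79 above the bench). Origin at the centre of its underside.
- pot2: One of six equal white sample pots standing loose on the tray, 36 diameter, 55 high (top 79 above the bench). Origin at the centre of its underside.
- pot3: One of six equal white sample pots standing loose on the tray, 36 diameter, 55 high (top 79 above the bench). Origin at the centre of its underside.
- pot4: One of six equal white sample pots standing loose on the tray, 36 diameter, 55 high (top 79 above the bench). Origin at the centre of its underside.
- pot5: One of six equal white sample pots standing loose on the tray, 36 diameter, 55 high (top 79 above the bench). Origin at the centre of its underside.
- jar: Bystander: amber glass jar with black lid, 56 diameter, 75 high, loose. Origin at the centre of its underside.
- beaker: Bystander: white ceramic beaker, 56 diameter at the rim, 70 high, loose. Origin at the centre of its underside.
- weight: Bystander: brass knob weight, 48 diameter, 62 high, loose. Origin at the centre of its underside.
There are look-alikes about, which are no part of the job. Several things have the shape of the tray; the one meant has the colours described above.

How it is judged:
By the outcome, as a careful person would: the job done as asked, in the order asked, and still so for the second after the job is handed in, with the robot touching nothing.
It also fails if it takes over 69 s, if anything falls off the work surface, if the arm or the gripper's body presses on something with over 40 N, if the wrist force passes 120 N, or if a joint passes its speed limit or range.

## Robot

A 7-joint arm with a two-finger parallel gripper is mounted at the origin on the work surface. World frame = base frame: x ahead of the robot, y to its left, z up, the work surface at z = 0. Lengths are in mm, angles in rad, forces in N, time in s.
With the tool pointing down it reaches from about 400 to 850 mm from the base axis. Payload 10.4 kg.
Tool frame: the origin (TCP) lies midway between the tips of the shut fingers; the grasp point (between the pads) lies 19 mm behind it; z points along the fingers, y is the line along which they close (so a half turn about z gives the same grasp; the last joint's range is limited). The gripper opens to 87 mm and grips with 3 to 60 N. Pads are 19 mm wide; open, the fingers measure 117 mm over their backs; the gripper's body (75 mm by 190 mm) begins 51 mm behind the grasp point.
Start: joints at [1.098, 0.332, -0.065, 1.46, 0.022, 1.35, -0.088], TCP at [271.765, -562.846, 222.576] pointing down, gripper open.
Joint ranges: [-2.6, 2.6], [-0.5, 2.12], [-1.47, 1.34], [0.16, 2.42], [-1.27, 4.41], [0.06, 2.06], [-2.6, 2.6]. Speed limits (rad/s): [2.22, 2.22, 2.79, 2.79, 3.14, 3.14, 3.14].

## Interface

Orientations are given as a 3x3 rotation matrix whose columns are the frame's x, y, z axes.
In Python, from bench import env, cams, job gives the robot as it stands. The module is installed in compiled form; this text tells all that it offers.
- The arm moves only by the shell command python3 -m crank 'ROWS'. ROWS is JSON, a list of rows, each a list of 3 entries, a list of its own where there are three numbers: the turn, a rotation vector about the tool's x, y, z in degrees, then the shift along the tool's x, y, z in cm, then the gripper's target within -1 to 1 (fully open at 1, half-way at 0, shut at -1). In form: [[[ax, ay, az], [dx, dy, dz], claw], ...]. A call has 1 to 8 rows; each row is the pose to reach, as a shift and turn from the pose commanded when the call began, along the tool's axes at that moment; what a row does not reach only later rows make up. A row lasts 1/10 s, in which the tool goes at most 50 mm and 8.59 degrees, less where a joint would pass 70% of its speed; a pose out of reach is approached as far as the arm can. A call with a gripper value outside its range is refused whole. The fingers move at their own pace and stop on an object; the grip force is fixed at half the most. Time passes only in rows, so rows that repeat a pose let the fingers close. It gives the time, the measured TCP pose, the force, the opening and the grip force at its end, in the units of the state.
- env.read_state(): the state, without advancing time (a new reading comes with each control period).
- cams.read_camera(name): name is "scene" or "top"; returns the picture (420x560x3 uint8, blue, green, red); there is no depth.
- cams.camera_model(name): a dict with "K" (3x3 intrinsics, pixels), "distortion" ([k1, k2, p1, p2, k3] as OpenCV has them; the pictures are not rectified), "pose" (4x4, takes a point from camera to world coordinates). Camera axes: x right, y down, z forward; pixel columns grow to the right and rows downward; lengths in mm; the calibration is good to about 2 mm. A picture is of the moment at which its call begins. camera_model takes no time and is no camera call.
- job.close_job(): hands the job in; it is judged then, once.
The state is a dict: "t": time; "qpos": joint angles; "joint_vel": joint speeds; "tau": joint torques, N m; "ee_pos": TCP position; "eef_rot": TCP orientation; "ft_force": force on the tool from outside, world axes, zero at the start; "torque": the same for the moment, N m; "gripper_width": finger opening in mm; "grasp_force": force on a finger pad.
Only numpy, scipy, OpenCV 4.12 (cv2) and the standard library are available. Lean on these libraries where they do the work, as an engineer would, in place of code of your own. Each camera call takes 0.05 s, during which the arm holds its last target. There are 200 camera calls.

## Working session

There is one attempt and no reset: what is moved stays moved. The work goes in short steps, Python scripts to look and compute and a shell command to move; the robot and the scene stay as the last step left them, time stands still between calls to the robot, and variables do not carry over. Pictures are saved under pics/ and viewed, at most 10 in all, crops included, and the job is handed in when it is done.

```bash
mkdir -p pics; python3 - <<'E'
from bench import env,cams
import cv2,numpy as np
np.set_printoptions(precision=3,suppress=True)
for n in("scene","top"):
    cv2.imwrite(f"pics/{n}0.png",cams.read_camera(n)); m=cams.camera_model(n); print(n,m["K"],m["distortion"],m["pose"])
s=env.read_state();print(s["t"],s["ee_pos"],s["eef_rot"],s["ft_force"],s["gripper_width"])
E
```

```text
scene [[381.542   0.    279.566]
 [  0.    381.542 207.819]
 [  0.      0.      1.   ]] [-0.087  0.     0.     0.     0.   ] [[ -0.876   0.344  -0.338 857.387]
 [  0.482   0.636  -0.602 586.675]
 [  0.008  -0.691  -0.723 688.814]
 [  0.      0.      0.      1.   ]]
top [[404.449   0.    281.632]
 [  0.    404.449 206.815]
 [  0.      0.      1.   ]] [-0.016  0.     0.     0.     0.   ] [[  0.025  -0.993   0.117 453.485]
 [ -1.     -0.027  -0.013  46.743]
 [  0.016  -0.117  -0.993 924.112]
 [  0.      0.      0.      1.   ]]
0.1 [ 271.561 -562.513  221.844] [[ 0.901  0.435 -0.001]
 [ 0.435 -0.901  0.001]
 [-0.    -0.001 -1.   ]] [-0.631 -0.064 -0.925] 86.94086573922877
```

View pics/scene0.png

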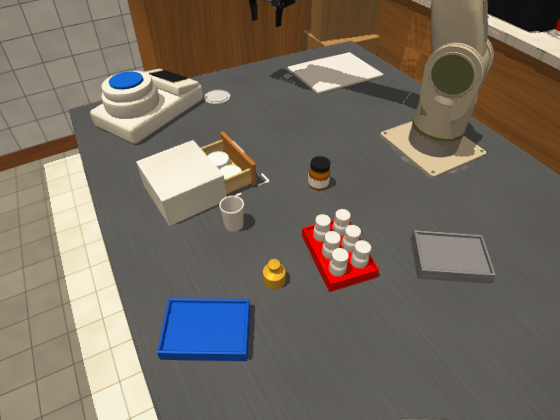

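View pics/top0.png

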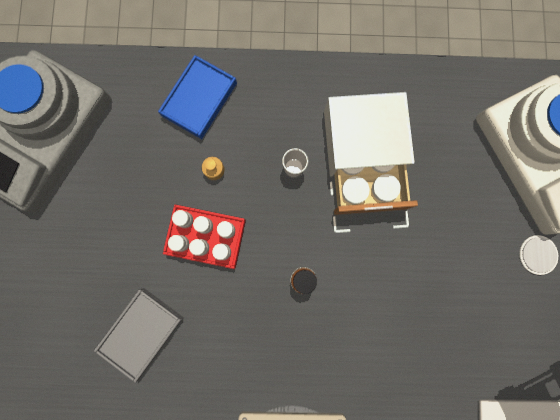

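The tray (top view ~204,238) holds six standing pots. The drawer, front at ~377,207, is open over the corner marks (335,231 and 408,227). The beaker (295,162) and jar (303,281) flank the way across, and the weight is at (212,168).

```bash
cat > h.py <<'E'
import cv2,numpy as np
from bench import env,cams
np.set_printoptions(precision=1,suppress=True)
def ray(n,px,z):
    m=cams.camera_model(n);P=np.array(m["pose"])
    u=cv2.undistortPoints(np.float64(px).reshape(-1,1,2),np.array(m["K"]),np.array(m["distortion"])).reshape(-1,2)
    d=np.c_[u,np.ones(len(u))]@P[:3,:3].T
    return P[:3,3]+d*((z-P[2,3])/d[:,2])[:,None]
def big(mask,box=None):
    mask=mask.astype(np.uint8)
    if box: k=np.zeros_like(mask);k[box[1]:box[3],box[0]:box[2]]=1;mask=mask*k
    c=cv2.findContours(mask,cv2.RETR_EXTERNAL,cv2.CHAIN_APPROX_NONE)[0]
    return max(c,key=cv2.contourArea)
def redrect(n,im,z=32):
    b,g,r=[im[...,i].astype(int) for i in range(3)]
    c=big((r>90)&(g<60)&(b<60))
    p=ray(n,c[:,0],z)[:,:2]
    return rect(p)
def rect(p):
    (c,s,_)=R=cv2.minAreaRect(p.astype(np.float32)); q=cv2.boxPoints(R)
    e=[q[1]-q[0],q[2]-q[1]]; l=max(e,key=np.linalg.norm); l=l*np.sign(l[1])
    return np.array(c),sorted(s),np.degrees(np.arctan2(-l[0],l[1])),q  # yaw of the thing whose y is the long axis
E
python3 - <<'E'
from h import *
im=cams.read_camera("top")
print("tray",redrect("top",im)); 
# cabinet roof
c=big((im.min(2)>150),(320,85,420,172)); R=rect(ray("top",c[:,0],85)[:,:2]);print("roof",R)
# marks
g=(im.min(2)>140).astype(np.uint8)
for b in((328,215,352,236),(395,212,412,232)):
    k=np.zeros_like(g);k[b[1]:b[3],b[0]:b[2]]=1
    y,x=np.nonzero(k*g);p=ray("top",np.c_[x,y],0)[:,:2];print("mark",len(p),p.min(0),p.max(0),p.mean(0))
hsv=cv2.cvtColor(im,cv2.COLOR_BGR2HSV)
w=(hsv[...,0]<20)&(hsv[...,1]>120)&(hsv[...,2]>60)
c=big(w,(325,195,425,216));print("front top",rect(ray("top",c[:,0],78)[:,:2]))
for n,px,z in(("beaker",(295,160),70),("jar",(304,280),75),("weight",(212,165),50)):print(n,ray("top",[px],z))
cv2.imwrite("pics/c1.png",cv2.resize(im[80:300,150:430],None,fx=2.8,fy=2.7,interpolation=cv2.INTER_CUBIC))
E
```

```text
tray (array([488.4, 203.3]), [111.35189819335938, 158.77175903320312], np.float32(-10.18578), array([[419.6, 135. ],
       [529.2, 115.3],
       [557.3, 271.6],
       [447.7, 291.3]], dtype=float32))
roof (array([ 723.6, -151.5]), [162.51443481445312, 171.1005096435547], np.float32(5.8675065), array([[ 634. ,  -74.7],
       [ 651.5, -244.9],
       [ 813.1, -228.3],
       [ 795.6,  -58.1]], dtype=float32))
mark 70 [ 508.1 -120.9] [542.4 -86.1] [515.9 -99.2]
mark 71 [ 523.  -257.4] [ 558.5 -227. ] [ 533.9 -247.2]
front top (array([ 558.9, -162.8]), [16.96527099609375, 178.2899932861328], np.float32(5.641631), array([[ 541.7,  -74.9],
       [ 559.2, -252.4],
       [ 576.1, -250.7],
       [ 558.6,  -73.3]], dtype=float32))
beaker [[656.9   9.5  70. ]]
jar [[402.4 -14.3  75. ]]
weight [[645.3 190.9  50. ]]
```

View pics/c1.png

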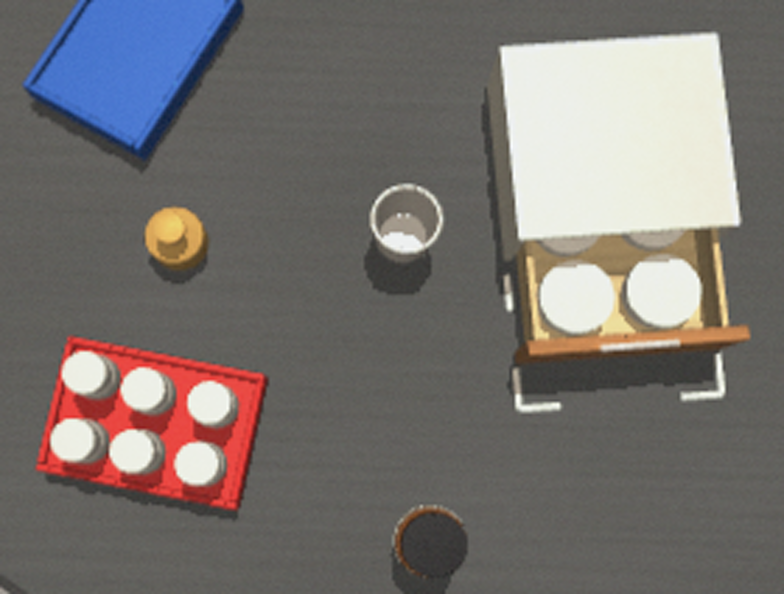

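The crop confirms the detections: tray at (488,203) mm with yaw about -10°, unit yaw about +5.8°, closed face centre near (632,-160). All sizes fit the given dimensions. Plan:
1. Push the drawer home with the fingers.
2. Square the tray with a push on its near long side.
3. Push it along the unit's -y.
4. Push it onto the drawer front.

```bash
P='python3 -m crank'
$P '[[[0,0,8],[12,-8,0],1],[[0,0,16],[24,-16,0],1],[[0,0,20],[33,-22,0],1],[[0,0,20],[37.7,-25.5,0],1],[[0,0,20],[37.7,-25.5,0],1],[[0,0,20],[37.7,-25.5,0],1],[[0,0,20],[37.7,-25.5,0],1],[[0,0,20],[37.7,-25.5,0],1]]'
$P '[[[0,0,0],[0,0,0],1],[[0,0,0],[0,0,0],1],[[0,0,0],[0,0,0],1]]'
```

```text
t: 0.95
ee_pos: [473.4, -215.2, 222.6]
eef_rot: [[0.995, 0.1, 0.0], [0.1, -0.995, -0.0], [0.0, 0.0, -1.0]]
ft_force: [0.9, -1.0, 0.1]
gripper_width: 87.2
grasp_force: 0.0
t: 1.25
ee_pos: [472.2, -218.2, 222.3]
eef_rot: [[0.995, 0.099, -0.001], [0.099, -0.995, -0.0], [-0.001, 0.0, -1.0]]
ft_force: [-0.1, -1.0, -0.6]
gripper_width: 87.0
grasp_force: 0.0
```

```bash
P='python3 -m crank'
$P '[[[0,0,0],[2.6,-4.6,0],1],[[0,0,0],[2.6,-4.6,4.5],1],[[0,0,0],[2.6,-4.6,9],1],[[0,0,0],[2.6,-4.6,13.5],1],[[0,0,0],[2.6,-4.6,17.7],1],[[0,0,0],[2.6,-4.6,17.7],1],[[0,0,0],[2.6,-4.6,17.7],1]]'
$P '[[[0,0,0],[1,0,0],1],[[0,0,0],[2,0,0],1],[[0,0,0],[3,0,0],1],[[0,0,0],[4,0,0],1],[[0,0,0],[5,0,0],1],[[0,0,0],[6,0,0],1],[[0,0,0],[7,0,0],1],[[0,0,0],[7.5,0,0],1]]'
$P '[[[0,0,0],[0.7,0,0],1],[[0,0,0],[1.4,0,0],1],[[0,0,0],[2.1,0,0],1],[[0,0,0],[2.8,0,0],1]]'
$P '[[[0,0,0],[0.3,0,0],1],[[0,0,0],[0.6,0,0],1],[[0,0,0],[0.6,0,0],1]]'
```

```text
t: 1.95
ee_pos: [493.8, -169.7, 46.2]
eef_rot: [[0.995, 0.099, -0.001], [0.099, -0.995, 0.0], [-0.001, -0.0, -1.0]]
ft_force: [0.3, -0.8, 0.3]
gripper_width: 87.1
grasp_force: 0.0
t: 2.75
ee_pos: [569.4, -161.0, 45.3]
eef_rot: [[0.995, 0.101, -0.001], [0.101, -0.995, 0.0], [-0.0, -0.0, -1.0]]
ft_force: [-4.7, 0.2, 2.6]
gripper_width: 86.7
grasp_force: 1.7
t: 3.15
ee_pos: [596.9, -158.2, 45.4]
eef_rot: [[0.995, 0.101, -0.001], [0.101, -0.995, 0.0], [-0.0, -0.0, -1.0]]
ft_force: [-4.3, -0.1, -0.3]
gripper_width: 87.0
grasp_force: 1.8
t: 3.45
ee_pos: [603.1, -157.6, 45.6]
eef_rot: [[0.995, 0.101, 0.001], [0.101, -0.995, 0.0], [0.001, 0.0, -1.0]]
ft_force: [-0.1, 0.3, -0.5]
gripper_width: 86.7
grasp_force: 0.4
```

```bash
P='python3 -m crank'
$P '[[[0,0,0],[0.5,0,0],1],[[0,0,0],[1.0,0,0],1],[[0,0,0],[1.3,0,0],1]]'
$P '[[[0,0,0],[0.3,0,0],1],[[0,0,0],[0.6,0,0],1],[[0,0,0],[0.6,0,0],1]]'
$P '[[[0,0,0],[0.2,0,0],1],[[0,0,0],[0.3,0,0],1],[[0,0,0],[0.3,0,0],1]]'
```

```text
t: 3.75
ee_pos: [615.9, -156.4, 45.6]
eef_rot: [[0.995, 0.101, 0.0], [0.101, -0.995, -0.0], [0.0, 0.0, -1.0]]
ft_force: [-3.2, 0.0, 0.0]
gripper_width: 86.9
grasp_force: 1.6
t: 4.05
ee_pos: [622.2, -155.8, 45.7]
eef_rot: [[0.995, 0.101, 0.001], [0.101, -0.995, -0.0], [0.001, 0.0, -1.0]]
ft_force: [-0.5, 0.1, 0.5]
gripper_width: 87.1
grasp_force: 0.3
t: 4.35
ee_pos: [624.7, -155.5, 45.6]
eef_rot: [[0.995, 0.101, 0.0], [0.101, -0.995, -0.0], [0.0, 0.0, -1.0]]
ft_force: [-2.2, 0.7, 0.0]
gripper_width: 87.1
grasp_force: 1.0
```

```bash
P='python3 -m crank'
$P '[[[0,0,0],[0.2,0,0],1],[[0,0,0],[0.3,0,0],1],[[0,0,0],[0.3,0,0],1]]'
$P '[[[0,0,0],[0.2,0,0],1],[[0,0,0],[0.3,0,0],1],[[0,0,0],[0.3,0,0],1]]'
```

```text
t: 4.65
ee_pos: [624.8, -155.6, 45.6]
eef_rot: [[0.995, 0.1, -0.006], [0.1, -0.995, -0.0], [-0.006, -0.0, -1.0]]
ft_force: [-17.8, 0.9, 11.5]
gripper_width: 86.9
grasp_force: 8.7
t: 4.95
ee_pos: [624.8, -155.6, 45.5]
eef_rot: [[0.995, 0.1, -0.012], [0.1, -0.995, -0.0], [-0.012, -0.001, -1.0]]
ft_force: [-33.1, 1.6, 25.1]
gripper_width: 87.0
grasp_force: 16.7
```

Drawer seated: it stopped hard at x=624.8, the predicted spot, and the force rose to 33 N. Now behind the tray.

```bash
P='python3 -m crank'
$P '[[[0,0,0],[-3,0,0],1],[[0,0,0],[-5,0,-4],1],[[0,0,0],[-7,-2,-8],1],[[0,0,0],[-10,-6,-8.5],1],[[0,0,0],[-13,-10,-8.5],1],[[0,0,0],[-16,-14,-8.5],1],[[0,0,0],[-18,-18.5,-8.5],1],[[0,0,0],[-20,-23,-8.5],1]]'
$P '[[[0,0,0],[-0.5,-4.7,0],1],[[0,0,0],[-1,-9.4,0],1],[[0,0,0],[-1,-13.5,0],1],[[0,0,0],[-1,-13.5,0],1],[[0,0,0],[-1,-13.5,0],1]]'
python3 - <<'E'
from h import *
im=cams.read_camera("top"); print(redrect("top",im)); cv2.imwrite("pics/t2.png",im)
E
```

```text
t: 5.75
ee_pos: [407.7, 55.1, 131.1]
eef_rot: [[0.995, 0.1, 0.003], [0.1, -0.995, -0.001], [0.003, 0.001, -1.0]]
ft_force: [0.9, 1.1, -0.4]
gripper_width: 87.0
grasp_force: 0.0
t: 6.25
ee_pos: [385.0, 188.0, 130.9]
eef_rot: [[0.995, 0.103, 0.001], [0.103, -0.995, 0.0], [0.001, -0.0, -1.0]]
ft_force: [0.1, -0.3, -0.3]
gripper_width: 87.3
grasp_force: 0.0
(array([488.1, 203.3]), [111.31645202636719, 158.30531311035156], np.float32(-9.97174), array([[419.6, 135. ],
       [529.2, 115.7],
       [556.7, 271.6],
       [447. , 290.9]], dtype=float32))
```

View pics/t2.png

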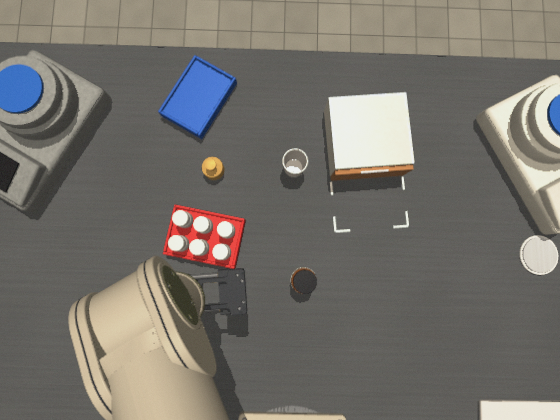

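The drawer front is flush, the four marks are clear ((334,231),(408,225),(332,188),(404,184)), and the gripper stands behind the tray. Descending and pushing.

```bash
P='python3 -m crank'
$P '[[[0,0,0],[0,0,4],1],[[0,0,0],[0,0,8],1],[[0,0,0],[0,0,11.3],1],[[0,0,0],[0,0,11.3],1],[[0,0,0],[0.5,0,11.3],1],[[0,0,0],[1,0,11.3],1],[[0,0,0],[1.5,0,11.3],1],[[0,0,0],[2,0,11.3],1]]'
$P '[[[0,0,0],[0.4,0,0],1],[[0,0,0],[0.8,0,0],1],[[0,0,0],[1.2,0,0],1],[[0,0,0],[1.6,0,0],1],[[0,0,0],[2,0,0],1],[[0,0,0],[2.4,0,0],1],[[0,0,0],[2.8,0,0],1],[[0,0,0],[3.0,0,0],1]]'
python3 - <<'E'
from h import *
im=cams.read_camera("top"); print(redrect("top",im))
E
```

```text
t: 7.1
ee_pos: [406.2, 189.3, 18.7]
eef_rot: [[0.995, 0.1, 0.002], [0.1, -0.995, 0.0], [0.002, -0.0, -1.0]]
ft_force: [0.3, 0.7, 0.0]
gripper_width: 87.1
grasp_force: 0.0
t: 7.9
ee_pos: [434.9, 192.2, 17.5]
eef_rot: [[0.995, 0.1, 0.0], [0.1, -0.995, 0.0], [0.0, -0.0, -1.0]]
ft_force: [-2.0, -1.8, 0.3]
gripper_width: 86.8
grasp_force: 1.2
(array([519.2, 200.1]), [77.529541015625, 138.35760498046875], np.float32(0.16772845), array([[480.3, 269.2],
       [480.7, 130.8],
       [558.2, 131.1],
       [557.8, 269.4]], dtype=float32))
```

```bash
P='python3 -m crank'
$P '[[[0,0,0],[0.4,0,0],1],[[0,0,0],[0.8,0,0],1],[[0,0,0],[1.2,0,0],1],[[0,0,0],[1.6,0,0],1],[[0,0,0],[1.7,0,0],1],[[0,0,0],[1.7,0,0],1],[[0,0,0],[0,0,0],1],[[0,0,0],[-1.5,0,0],1]]'
$P '[[[0,0,0],[0,0,-4],1],[[0,0,0],[0,0,-8],1],[[0,0,0],[0,0,-11.5],1],[[0,0,-8],[0,-4,-11.5],0.4],[[0,0,-16],[0,-8,-11.5],0.4],[[0,0,-24],[0,-12,-11.5],0.4],[[0,0,-32],[2,-14,-11.5],0.4],[[0,0,-40],[5,-15,-11.5],0.4]]'
$P '[[[0,0,-8],[0,0,0],0.4],[[0,0,-16],[0,0,0],0.4],[[0,0,-24],[0,0,0],0.4],[[0,0,-32],[0,0,0],0.4],[[0,0,-40],[0,0,0],0.4],[[0,0,-48],[0,0,0],0.4],[[0,0,-50],[0,0,0],0.4],[[0,0,-50],[0,0,0],0.4]]'
python3 - <<'E'
from h import *
im=cams.read_camera("top"); print(redrect("top",im)); cv2.imwrite("pics/t3.png",im)
s=env.read_state();print(s["ee_pos"],s["eef_rot"],s["qpos"])
E
```

```text
t: 8.75
ee_pos: [419.6, 191.2, 17.7]
eef_rot: [[0.995, 0.101, 0.001], [0.101, -0.995, 0.001], [0.001, -0.001, -1.0]]
ft_force: [-1.3, 0.8, 0.5]
gripper_width: 86.9
grasp_force: 0.0
t: 9.55
ee_pos: [453.2, 348.5, 133.4]
eef_rot: [[0.69, 0.724, 0.001], [0.724, -0.69, 0.002], [0.002, -0.0, -1.0]]
ft_force: [0.2, -0.2, -0.1]
gripper_width: 62.5
grasp_force: 0.0
t: 10.35
ee_pos: [454.5, 345.3, 132.7]
eef_rot: [[-0.101, 0.995, 0.001], [0.995, 0.101, 0.001], [0.001, 0.001, -1.0]]
ft_force: [0.2, -0.1, -0.1]
gripper_width: 60.8
grasp_force: 0.0
(array([514.6, 217.4]), [111.16525268554688, 158.72305297851562], np.float32(4.657245), array([[452.7, 292. ],
       [465.6, 133.8],
       [576.4, 142.9],
       [563.5, 301.1]], dtype=float32))
[454.4 345.2 132.7] [[-0.1  1.   0. ]
 [ 1.   0.1  0. ]
 [ 0.   0.  -1. ]] [ 0.1  0.5 -1.   1.7  0.4  1.2 -0.9]
```

View pics/t3.png

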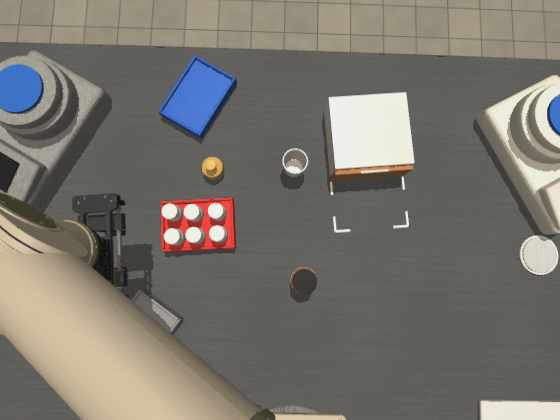

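Tray is now at (515,217), yaw 4.7°, all pots standing. Going to its left end, then pushing along the unit's -y.

```bash
P='python3 -m crank'
$P '[[[0,0,0],[-1,4.0,0],0.4],[[0,0,0],[-2.8,4.9,0],0.4],[[0,0,0],[-2.8,4.9,4],0.4],[[0,0,0],[-2.8,4.9,8],0.4],[[0,0,0],[-2.8,4.9,11.4],0.4],[[0,0,0],[-2.8,4.9,11.4],0.4],[[0,0,0],[-3.2,4.9,11.4],0.4],[[0,0,0],[-3.6,4.9,11.4],0.4]]'
$P '[[[0,0,0],[-0.4,0,0],0.4],[[0,0,0],[-0.8,0,0],0.4],[[0,0,0],[-1.3,0,0],0.4],[[0,0,0],[-1.8,0,0],0.4],[[0,0,0],[-2.4,0,0],0.4],[[0,0,0],[-3,0,0],0.4],[[0,0,0],[-3.6,0,0],0.4],[[0,0,0],[-4.2,0,0],0.4]]'
$P '[[[0,0,0],[-0.6,0,0],0.4],[[0,0,0],[-1.2,0,0],0.4],[[0,0,0],[-1.8,0,0],0.4],[[0,0,0],[-2.4,0,0],0.4],[[0,0,0],[-3,0,0],0.4],[[0,0,0],[-3.6,0,0],0.4],[[0,0,0],[-4.2,0,0],0.4],[[0,0,0],[-4.8,0,0],0.4]]'
python3 - <<'E'
from h import *
im=cams.read_camera("top"); print(redrect("top",im))
E
```

```text
t: 11.2
ee_pos: [507.6, 314.8, 20.8]
eef_rot: [[-0.1, 0.995, 0.003], [0.995, 0.1, 0.002], [0.001, 0.003, -1.0]]
ft_force: [-0.5, 0.2, 0.7]
gripper_width: 60.8
grasp_force: 0.0
t: 12.0
ee_pos: [511.5, 273.7, 20.1]
eef_rot: [[-0.101, 0.995, 0.003], [0.995, 0.101, 0.003], [0.003, 0.003, -1.0]]
ft_force: [-0.0, 6.2, 4.8]
gripper_width: 60.9
grasp_force: 2.7
t: 12.8
ee_pos: [516.4, 226.0, 20.1]
eef_rot: [[-0.101, 0.995, 0.003], [0.995, 0.101, 0.003], [0.002, 0.003, -1.0]]
ft_force: [-0.0, 5.5, 4.4]
gripper_width: 60.8
grasp_force: 2.8
(array([484.5, 101. ]), [25.073766708374023, 91.33609771728516], np.float32(5.8536596), array([[467.4, 145.2],
       [476.7,  54.3],
       [501.6,  56.9],
       [492.3, 147.7]], dtype=float32))
```

```bash
P='python3 -m crank'
R='t:|ee_pos|ft_force'
$P '[[[0,0,0],[-0.7,0,0],0.4],[[0,0,0],[-1.4,0,0],0.4],[[0,0,0],[-2.1,0,0],0.4],[[0,0,0],[-2.8,0,0],0.4],[[0,0,0],[-3.5,0,0],0.4],[[0,0,0],[-4.2,0,0],0.4],[[0,0,0],[-4.9,0,0],0.4],[[0,0,0],[-5.6,0,0],0.4]]' | grep -E "$R"
$P '[[[0,0,0],[-0.7,0,0],0.4],[[0,0,0],[-1.4,0,0],0.4],[[0,0,0],[-2.1,0,0],0.4],[[0,0,0],[-2.8,0,0],0.4],[[0,0,0],[-3.5,0,0],0.4],[[0,0,0],[-4.2,0,0],0.4],[[0,0,0],[-4.9,0,0],0.4],[[0,0,0],[-5.6,0,0],0.4]]' | grep -E "$R"
python3 - <<'E'
from h import *
im=cams.read_camera("top"); print(redrect("top",im)[:3]); cv2.imwrite("pics/t4.png",im)
E
```

```text
t: 13.65
ee_pos: [521.9, 170.0, 19.8]
eef_rot: [[-0.102, 0.995, 0.002], [0.995, 0.102, 0.002], [0.002, 0.002, -1.0]]
ft_force: [-0.5, 5.4, 4.8]
t: 14.45
ee_pos: [527.5, 114.2, 19.7]
eef_rot: [[-0.102, 0.995, 0.002], [0.995, 0.102, 0.002], [0.001, 0.002, -1.0]]
ft_force: [-0.1, 5.5, 5.1]
(array([491.7, -31.9]), [19.50111961364746, 51.168609619140625], np.float32(-11.520547))
```

View pics/t4.png

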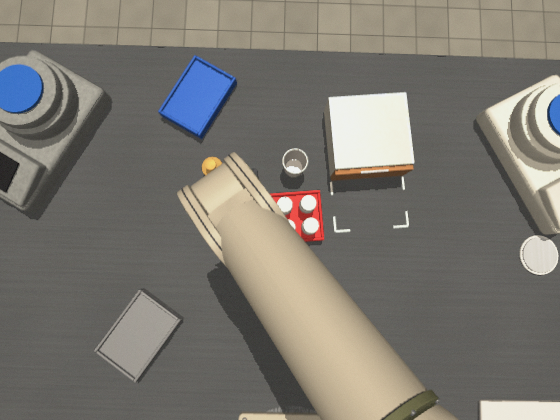

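The tray is between beaker and jar, pots upright, beaker still at (295,162). The arm hides the jar but is well above it. Continuing.

```bash
P='python3 -m crank'
R='t:|ee_pos|ft_force'
for i in 1; do :; done
$P '[[[0,0,0],[-0.7,0,0],0.4],[[0,0,0],[-1.4,0,0],0.4],[[0,0,0],[-2.1,0,0],0.4],[[0,0,0],[-2.8,0,0],0.4],[[0,0,0],[-3.5,0,0],0.4],[[0,0,0],[-4.2,0,0],0.4],[[0,0,0],[-4.9,0,0],0.4],[[0,0,0],[-5.6,0,0],0.4]]' | grep -E "$R"
$P '[[[0,0,0],[-0.7,0,0],0.4],[[0,0,0],[-1.4,0,0],0.4],[[0,0,0],[-2.1,0,0],0.4],[[0,0,0],[-2.8,0,0],0.4],[[0,0,0],[-3.5,0,0],0.4],[[0,0,0],[-4.2,0,0],0.4],[[0,0,0],[-4.9,0,0],0.4],[[0,0,0],[-5.6,0,0],0.4]]' | grep -E "$R"
$P '[[[0,0,0],[-0.7,0,0],0.4],[[0,0,0],[-1.4,0,0],0.4],[[0,0,0],[-2.1,0,0],0.4],[[0,0,0],[-2.8,0,0],0.4],[[0,0,0],[-3.5,0,0],0.4],[[0,0,0],[-4.2,0,0],0.4],[[0,0,0],[-4.8,0,0],0.4],[[0,0,0],[-5.3,0,0],0.4]]' | grep -E "$R"
python3 - <<'E'
from h import *
im=cams.read_camera("top"); cv2.imwrite("pics/t5.png",im)
s=cams.read_camera("scene"); cv2.imwrite("pics/s5.png",s)
cv2.imwrite("pics/v5.png",cv2.resize(np.hstack([im[80:300,240:440],s[100:320,120:380]]),None,fx=1.7,fy=1.7))
E
```

```text
t: 15.3
ee_pos: [532.9, 58.3, 19.3]
eef_rot: [[-0.102, 0.995, 0.001], [0.995, 0.101, 0.001], [0.001, 0.001, -1.0]]
ft_force: [-1.0, 5.5, 3.9]
t: 16.1
ee_pos: [538.5, 2.6, 19.3]
eef_rot: [[-0.102, 0.995, 0.001], [0.995, 0.102, 0.001], [0.001, 0.001, -1.0]]
ft_force: [-1.0, 6.2, 4.4]
t: 16.9
ee_pos: [543.7, -50.5, 19.1]
eef_rot: [[-0.101, 0.995, 0.001], [0.995, 0.101, 0.001], [0.001, 0.001, -1.0]]
ft_force: [0.3, 5.3, 3.6]
```

View pics/v5.png

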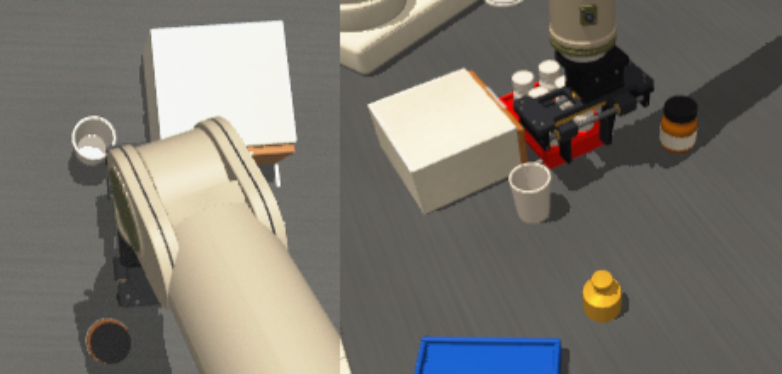

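The tray is nearly alongside the unit, with the gripper at its left end and the bystanders untouched. Now the parking centre from the marks (earlier clear picture).

```bash
python3 -m crank '[[[0,0,0],[-0.6,0,0],0.4],[[0,0,0],[-1.2,0,0],0.4],[[0,0,0],[-1.7,0,0],0.4],[[0,0,0],[-2.1,0,0],0.4],[[0,0,0],[-2.3,0,0],0.4],[[0,0,0],[-2.3,0,0],0.4]]' | grep ee_pos
cat >> h.py <<'E'
a=np.radians(5.8);U=np.array([[np.cos(a),np.sin(a)],[-np.sin(a),np.cos(a)]])  # world->unit axes
E
python3 - <<'E'
from h import *
im=cv2.imread("pics/t3.png");g=im.min(2)>120
for b in((328,180,334,195),(330,214,352,236),(400,176,407,190),(390,208,412,232)):
    k=np.zeros_like(g);k[b[1]:b[3],b[0]:b[2]]=1
    y,x=np.nonzero(k&g);p=ray("top",np.c_[x,y],0)[:,:2]@U.T;print(len(p),p.min(0),p.max(0))
im=cams.read_camera("top")
hsv=cv2.cvtColor(cv2.imread("pics/t3.png"),cv2.COLOR_BGR2HSV)
w=(hsv[...,0]<20)&(hsv[...,1]>120)&(hsv[...,2]>60)
c=big(w,(325,160,425,185));p=ray("top",c[:,0],78)[:,:2];print("front",rect(p)[:3],(p@U.T).min(0),(p@U.T).max(0))
E
```

```text
ee_pos: [545.9, -74.2, 18.6]
26 [ 584.5 -143.2] [ 612.9 -136.3]
102 [ 494.5 -174.4] [ 533.4 -136.5]
34 [ 583.9 -311.3] [ 614.8 -305. ]
97 [ 494.6 -311.1] [ 532.5 -273.8]
front (array([ 633.8, -154.7]), [21.391998291015625, 176.92959594726562], np.float32(6.2535615)) [ 604.2 -306.4] [ 625.9 -129.6]
```

```bash
P='python3 -m crank'; R='t:|ee_pos|ft_force'
$P '[[[0,0,0],[-0.2,0,0],0.4],[[0,0,0],[-0.4,0,0],0.4],[[0,0,0],[-0.4,0,0],0.4],[[0,0,0],[1,0,0],0.4],[[0,0,0],[2.6,0,0],0.4],[[0,0,0],[2.6,0,-4],0.4],[[0,0,0],[2.6,0,-8],0.4],[[0,0,0],[2.6,0,-11.2],0.4]]'| grep -E "$R"
$P '[[[0,0,8],[0,-2,0],0.4],[[0,0,16],[-2,-5,0],0.4],[[0,0,24],[-4,-9,0],0.4],[[0,0,32],[-6,-9.1,0],0.4],[[0,0,40],[-8,-9.1,0],0.4],[[0,0,48],[-10,-9.1,0],0.4],[[0,0,56],[-12,-9.1,0],0.4],[[0,0,64],[-12,-9.1,0],0.4]]'| grep -E "$R"
$P '[[[0,0,8],[0,0,0],1],[[0,0,16],[0,0,0],1],[[0,0,24],[0,0,0],1],[[0,0,26],[0,0,0],1],[[0,0,26],[0,0,0],1]]'
python3 - <<'E'
from h import *
im=cams.read_camera("top"); cv2.imwrite("pics/t6.png",im)
r=redrect("top",im);print(r,r[0]@U.T,r[3]@U.T); s=cams.read_camera("scene"); r=redrect("scene",s);print(r,r[0]@U.T); cv2.imwrite("pics/s6.png",s)
cv2.imwrite("pics/v6.png",cv2.resize(np.hstack([im[80:300,240:440],s[100:320,120:380]]),None,fx=1.7,fy=1.7))
E
```

```text
t: 18.45
ee_pos: [543.1, -46.6, 132.3]
eef_rot: [[-0.102, 0.995, 0.0], [0.995, 0.102, -0.001], [-0.001, 0.0, -1.0]]
ft_force: [1.0, -0.9, 1.1]
t: 19.25
ee_pos: [464.3, -178.5, 130.2]
eef_rot: [[0.855, 0.519, -0.001], [0.519, -0.855, -0.001], [-0.001, 0.0, -1.0]]
ft_force: [-0.0, -0.7, -0.1]
t: 19.75
ee_pos: [464.6, -175.6, 130.4]
eef_rot: [[0.995, 0.101, -0.001], [0.101, -0.995, -0.0], [-0.001, 0.0, -1.0]]
ft_force: [-0.5, -0.3, 0.2]
gripper_width: 85.8
grasp_force: 0.0
(array([ 547.4, -106.9]), [47.72800827026367, 110.12657165527344], np.float32(-84.0054), array([[ 490.1,  -88.9],
       [ 495.1, -136.3],
       [ 604.6, -124.8],
       [ 599.6,  -77.4]], dtype=float32)) [ 533.8 -161.6] [[ 478.6 -138. ]
 [ 478.8 -185.7]
 [ 588.9 -185.3]
 [ 588.7 -137.6]]
(array([  219.7, -1059.6]), [152.83273315429688, 805.78369140625], np.float32(-21.572678), array([[    0.5, -1406.2],
       [  142.6, -1462.4],
       [  438.9,  -713.1],
       [  296.7,  -656.9]], dtype=float32)) [  111.5 -1076.4]
```

View pics/v6.png

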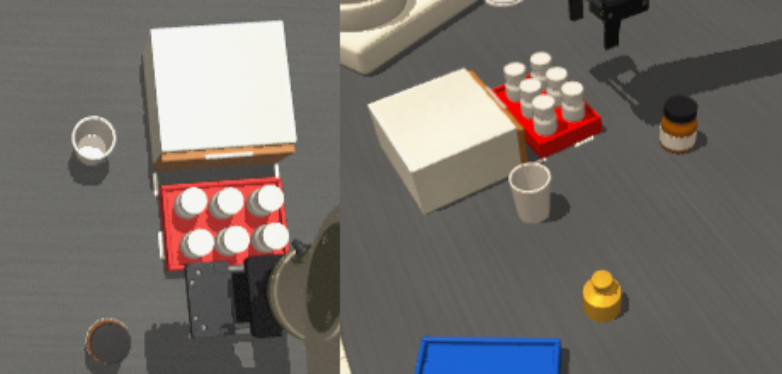

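Six pots upright, the tray square in front of the closed drawer with a small gap, marks visible beside it. Checking its centring with all the red pixels (the first mask was split by the gripper).

```bash
python3 - <<'E'
from h import *
def red(im):
    b,g,r=[im[...,i].astype(int) for i in range(3)];m=(r>110)&(g<60)&(b<60);m[:, :240]=0
    y,x=np.nonzero(m);return np.c_[x,y]
for f in("t6",):
    p=ray("top",red(cv2.imread(f"pics/{f}.png")),32)[:,:2]@U.T
    for lo in range(480,592,10):
        q=p[(p[:,0]>=lo)&(p[:,0]<lo+10)]
        if len(q):print(lo,len(q),q[:,1].min(),q[:,1].max())
    for lo in range(-300,-140,20):
        q=p[(p[:,1]>=lo)&(p[:,1]<lo+20)]
        if len(q):print("y",lo,q[:,0].min(),q[:,0].max())
# scene camera: rim corners from red mask hull at z=32
im=cv2.imread("pics/s6.png");q=red(im);q=q[(q[:,1]<300)&(q[:,1]>150)];b=ray("scene",q,32)[:,:2]@U.T
print("scene",b.min(0),b.max(0),len(b))
E
```

```text
480 69 -293.0915189452162 -140.35517966715676
490 96 -296.07185767249285 -139.1609761980881
500 18 -253.9061230021849 -139.77067957857275
510 3 -143.00559211631796 -139.18503820076631
520 28 -265.95941944065356 -139.38902229761257
530 183 -296.3539443963483 -140.20636550068195
540 89 -296.85825233664684 -152.35464638267857
550 22 -250.91209123782167 -142.0536832586732
570 4 -296.4044276041172 -142.0934324185089
580 113 -299.42880047208854 -140.47890042079496
y -300 489.68575228444456 587.0650553018511
y -280 490.70152896248595 586.783422865666
y -260 484.7509022152978 586.9485961306186
y -240 481.5302771909559 586.9983609713751
y -220 487.1128243608717 589.9193359429917
y -200 488.96408400976844 586.8841177531266
y -180 479.82516293818253 587.1007274585389
y -160 479.99325163660563 586.4942217062531
scene [ 381.6 -246.2] [600.1 -42.2] 492
```

```bash
P='python3 -m crank'; R='t:|ee_pos|ft_force'
$P '[[[0,0,0],[0,0,4],1],[[0,0,0],[0,0,8],1],[[0,0,0],[0,0,11.2],1],[[0,0,0],[0.4,0,11.2],1],[[0,0,0],[0.9,0,11.2],1],[[0,0,0],[1.4,0,11.2],1],[[0,0,0],[1.8,0,11.2],1],[[0,0,0],[2.2,0,11.2],1]]'| grep -E "$R"
$P '[[[0,0,0],[0.4,0,0],1],[[0,0,0],[0.8,0,0],1],[[0,0,0],[1.2,0,0],1],[[0,0,0],[1.6,0,0],1],[[0,0,0],[2.0,0,0],1],[[0,0,0],[2.3,0,0],1],[[0,0,0],[2.4,0,0],1]]'| grep -E "$R"
$P '[[[0,0,0],[0.2,0,0],1],[[0,0,0],[0.3,0,0],1],[[0,0,0],[0.3,0,0],1]]'| grep -E "$R"
```

```text
t: 20.65
ee_pos: [487.8, -174.8, 19.8]
eef_rot: [[0.995, 0.101, 0.002], [0.101, -0.995, -0.001], [0.002, 0.001, -1.0]]
ft_force: [-0.2, 0.4, 0.6]
t: 21.35
ee_pos: [510.4, -172.2, 18.4]
eef_rot: [[0.995, 0.1, -0.001], [0.1, -0.995, -0.0], [-0.001, -0.0, -1.0]]
ft_force: [-5.5, 0.2, 3.0]
t: 21.65
ee_pos: [513.5, -171.7, 18.4]
eef_rot: [[0.995, 0.101, 0.0], [0.101, -0.995, 0.0], [0.0, -0.0, -1.0]]
ft_force: [-2.4, -1.4, 0.7]
```

```bash
P='python3 -m crank'; R='t:|ee_pos|ft_force'
$P '[[[0,0,0],[0.2,0,0],1],[[0,0,0],[0.3,0,0],1],[[0,0,0],[0.3,0,0],1]]'| grep -E "$R"
$P '[[[0,0,0],[0.1,0,0],1],[[0,0,0],[0.2,0,0],1],[[0,0,0],[0.2,0,0],1]]'| grep -E "$R"
```

```text
t: 21.95
ee_pos: [514.0, -171.8, 18.3]
eef_rot: [[0.995, 0.1, -0.005], [0.1, -0.995, -0.001], [-0.006, -0.0, -1.0]]
ft_force: [-15.7, 0.4, 11.6]
t: 22.25
ee_pos: [514.0, -171.8, 17.9]
eef_rot: [[0.995, 0.1, -0.009], [0.1, -0.995, -0.001], [-0.009, -0.0, -1.0]]
ft_force: [-23.2, -0.2, 18.0]
```

Flush: the tool stopped at the predicted spot and the force rose. Retreating for a clear look.

```bash
P='python3 -m crank'; R='t:|ee_pos|ft_force'
$P '[[[0,0,0],[-1.5,0,0],1],[[0,0,0],[-4,0,0],1],[[0,0,0],[-4,0,-4],1],[[0,0,0],[-4,0,-8],1],[[0,0,0],[-6,0,-12],1],[[0,0,0],[-9,4,-12],1],[[0,0,0],[-9,9,-12],1],[[0,0,0],[-9,13,-12],1]]'| grep -E "$R"
$P '[[[0,0,0],[0,4,0],1],[[0,0,0],[0,8,0],1],[[0,0,0],[0,8,0],1]]'| grep -E "$R"
python3 - <<'E'
from h import *
im=cams.read_camera("top"); cv2.imwrite("pics/t7.png",im);s=cams.read_camera("scene"); cv2.imwrite("pics/s7.png",s)
r=redrect("top",im);print(r,r[0]@U.T);print(r[3]@U.T)
g=im.min(2)>120
for b in((328,180,334,195),(330,214,352,236),(400,176,407,190),(390,208,412,232)):
    k=np.zeros_like(g);k[b[1]:b[3],b[0]:b[2]]=1
    y,x=np.nonzero(k&g)
    if len(x): p=ray("top",np.c_[x,y],0)[:,:2]@U.T;print(len(p),p.min(0),p.max(0))
a=cv2.resize(im[90:250,310:430],None,fx=3.4,fy=3.4,interpolation=cv2.INTER_CUBIC);c=cv2.resize(s[110:270,180:300],None,fx=3.2,fy=3.4,interpolation=cv2.INTER_CUBIC)
cv2.imwrite("pics/v7.png",np.hstack([a,c]))
E
```

```text
t: 23.05
ee_pos: [441.9, -312.9, 139.7]
eef_rot: [[0.995, 0.099, 0.002], [0.099, -0.995, -0.003], [0.002, 0.004, -1.0]]
ft_force: [0.8, 0.6, 0.1]
t: 23.35
ee_pos: [449.2, -395.1, 138.1]
eef_rot: [[0.996, 0.094, 0.001], [0.094, -0.996, -0.002], [0.001, 0.002, -1.0]]
ft_force: [-1.2, 0.1, 0.6]
(array([ 577.8, -162.1]), [113.90377044677734, 162.99386596679688], np.float32(5.7676964), array([[ 512.9,  -86.8],
       [ 529.3, -249. ],
       [ 642.6, -237.5],
       [ 626.2,  -75.3]], dtype=float32)) [ 558.4 -219.7]
[[ 501.5 -138.2]
 [ 501.4 -301.2]
 [ 615.3 -301.2]
 [ 615.4 -138.2]]
24 [ 584.5 -141.3] [ 612.9 -136.3]
70 [ 497.  -180.2] [ 535.1 -136.5]
55 [ 583.9 -313.3] [ 610.4 -300. ]
136 [ 495.3 -313.7] [ 541.5 -276.4]
```

View pics/v7.png

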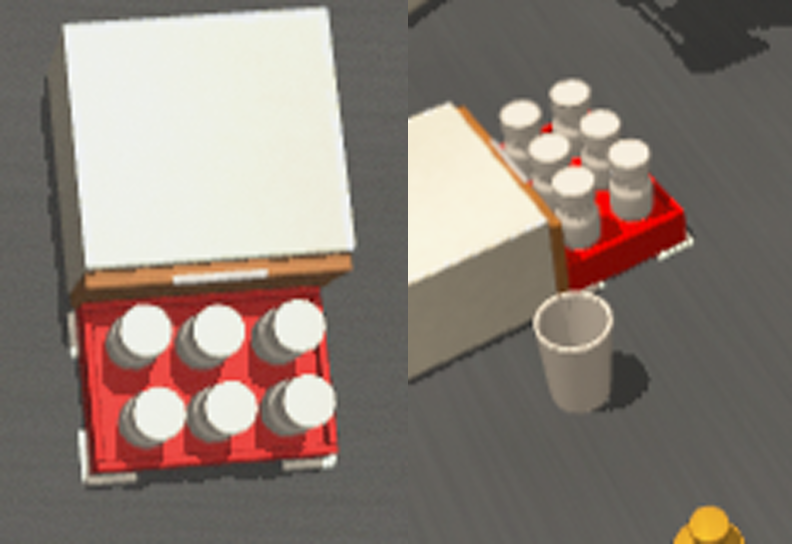

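The tray is flush and square (yaw 5.77° against the unit's 5.8°, far edge at 615.3 against the face at 615.4). It is centred within about 2 mm, all six pots stand, and the beaker and weight are in place; the jar was still at its spot in the previous picture. Handing in.

```bash
python3 -c "
from bench import job
print(job.close_job())"
```

```text
the job is handed in; nothing more can be done
None
```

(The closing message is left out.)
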